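# Finish the shielding wall in staggered courses

### The job

Finish the steel shielding wall on the stand in running bond, so that no joint lies over another. Complete its second course, begun with a half brick at one end, with a full brick in the middle, bridging the joint below, and the loose half brick at the other end; then lay the last two full bricks end to end on top, all square, with narrow joints and flush with the faces and ends of the bottom course. The two thin blocks are not for this wall: leave them and everything else on the bench where they are.

Things in the scene. Friction and masses are not known exactly. Their poses are not given: they have to be found in the camera images.
- brick_a: loose full steel shielding brick, plain bare steel, 80 x 30 x 28 mm (its x, y, z), about 0.5 kg; origin at its centre; lies flat (28 mm high) on the pad, x is its length. Any full brick may go in any full-brick place, either way round
- brick_b: loose full steel shielding brick, plain bare steel, 80 x 30 x 28 mm (its x, y, z), about 0.5 kg; origin at its centre; lies flat (28 mm high) on the pad, x is its length. Any full brick may go in any full-brick place, either way round
- brick_c: loose full steel shielding brick, plain bare steel, 80 x 30 x 28 mm (its x, y, z), about 0.5 kg; origin at its centre; lies flat (28 mm high) on the pad, x is its length. Any full brick may go in any full-brick place, either way round
- half: loose half brick, same steel, 40 x 30 x 28 mm (its x, y, z), about 0.26 kg; origin at its centre; lies flat on the pad, x is its 40 mm length; either way round
- stand: wall on a fixed plate 60 x 192 x 6 mm (x, y, z), left or right of the robot, any yaw; the pad is on the other side. All fixed: bottom course of two full bricks along y (centres y = +-43 mm, 166 mm long, 30 thick, top 34 mm above the bench), on it a half brick at the +y end (y +43 to +83, top 62 mm up). Origin: centre of the plate's underside; y along the wall, z up
- mid_full (a point): on the stand: the centre of the place of the full brick of the second course, midway along the wall, bridging the joint of the bottom course, 3 mm clear of the fixed half brick; 48 mm above the bench
- mid_half (a point): on the stand: the centre of the place of the half brick that ends the second course (63 mm along the stand's -y from the middle, 3 mm clear of the full brick), its length along the wall; 48 mm above the bench
- top_a (a point): on the stand: the centre of the place of the full brick of the third course over the fixed half brick (43 mm along the stand's +y from the middle, 6 mm joint between the two top bricks); 76 mm above the bench
- top_b (a point): on the stand: the centre of the place of the other full brick of the third course (43 mm along the stand's -y from the middle); 76 mm above the bench
- pad: white bench pad, fixed, 250 x 300 x 3 mm (x, y, z), origin at the centre of its underside. The four loose bricks, the two thin blocks, the specimen jar and the brass weight lie on it in two columns of four, about 110 mm apart along its x and 70 mm apart along its y, in any order; the lengths of bricks and blocks lie within 0.42 rad of the pad's x
- thin_block: bystander on the pad: a steel block as long and wide as a full brick but only half as high, 80 x 30 x 14 mm, origin at its centre; not part of this wall
- thin_half: bystander on the pad: a steel block as long and wide as the half brick but only half as high, 40 x 30 x 14 mm, origin at its centre; not part of this wall
- specimen_jar: bystander on the pad: low lidded jar, 34 mm diameter, 34 mm high, origin at the centre of its underside
- weight: bystander on the pad: brass weight with a knob, 34 mm diameter, 34 mm high, origin at the centre of its underside
- vial_pot: bystander: grey lidded metal pot, 48 mm diameter, 62 mm high, origin at the centre of its underside; stands 95 to 115 mm from the wall's middle plane on its +x side
- rinse_bottle: bystander: upright white bottle, 56 mm diameter, 130 mm high, origin at the centre of its underside; stands beyond the gap between pad and stand
- slide_box: bystander: closed grey and white slide box, 90 x 170 x 34 mm, origin at the centre of its underside; to the robot's right
- tally: bystander: round steel hand counter, 44 mm diameter, 30 mm high, origin at the centre of its underside; close in front of the robot
Things that resemble listed ones, but are neither listed nor needed, are in the scene too. What is shaped like the brick_c but green or turquoise is not meant. Leave any brown or purple look-alike of the brick_a alone.

How it is judged:
By the outcome, as a careful person would: the job done as asked, in the order asked, and still so for the second after the job is handed in, with the robot touching nothing.
It also fails if it takes over 72 s, if anything falls off the work surface, if the arm or the gripper's body presses on something with over 40 N, if the wrist force passes 120 N, or if a joint passes its speed limit or range.

### The arm

A 6-joint arm with a two-finger parallel gripper is mounted at the origin on the work surface. World frame = base frame: x ahead of the robot, y to its left, z up, the work surface at z = 0. Lengths are in m, angles in rad, forces in N, time in s.
With the tool pointing down it reaches from about 0.275 to 1 m from the base axis. Payload 8.4 kg.
Tool frame: the origin (TCP) lies between the finger pads; the fingertips stand 25 mm ahead of it and the grasp point (between the pads) lies 6 mm ahead of it (bot.tcp_to_tips is the distance from the TCP to the fingertips, in m); z points along the fingers, y is the direction in which the jaws open and shut (so a half turn about z gives the same grasp; the last joint's range is limited). The gripper opens to 85 mm and grips with 20 to 120 N. Pads are 22 mm wide; open, the fingers measure 114 mm over their backs; the gripper's body (76 mm by 85 mm) begins 54 mm behind the grasp point. The pads swing forward as they close: fully open they stand 13 mm farther back than shut.
Start: joints at [1.108, 0.353, 1.633, -0, 1.155, -0.002], TCP at [0.278, 0.56, 0.256] pointing down, gripper open.
Joint ranges: [-2.63, 2.63], [-0.92, 2.1], [0.06, 2.66], [-1.3, 4.44], [0, 2.69], [-3.02, 3.02]. Speed limits (rad/s): [2.22, 2.22, 2.79, 3.14, 3.14, 3.14].

### API

Orientations are given as a unit quaternion [x, y, z, w].
In Python, from plant import bot, snapshot, camera_params, hand_in gives the robot as it stands.
- The arm moves only by the tool drive_tool, never from a script. Its argument "plan" is a list of rows, each a list of 3 entries, a list of its own where there are three numbers: the shift along the tool's x, y, z in cm, then the turn about the tool's z in rad, then the gripper command: -1 is fully open, 1 is shut, values between are in proportion. In form: [[[x, y, z], turn, gripper], ...]. A call has 1 to 10 rows; each row shifts and turns the commanded pose from where the row before left it, along the tool's axes as they then stand; what a row does not reach is not made up. A row lasts 1/8 s, in which the tool goes at most 62.5 mm and 10.7 degrees, less where a joint would pass 70% of its speed; a pose out of reach is approached as far as the arm can. A call with a gripper value outside its range is refused whole. The fingers move at their own pace and stop on an object; "squeeze" is the grip in N (left out, the last holds). Time passes only in rows, so rows that do not move let the fingers close. It gives the time, the measured TCP pose, the force and the opening at its end, in the units of the state.
- bot.observe(): the state, without advancing time (a new reading comes with each control period).
- snapshot(name): name is "scene" or "side" or "wrist"; returns the picture (384x512x3 uint8, blue, green, red); there is no depth.
- camera_params(name): a dict with "fx", "fy", "cx", "cy" (pixels), "R" (3x3) and "t" (3): a world point X has camera coordinates R X + t. Camera axes: x right, y down, z forward; pixel columns grow to the right and rows downward; lengths in m; the calibration is good to about 2 mm. The wrist camera is an equidistant fisheye: a pixel r from the principal point sees the ray r / f radians off the axis. A picture is of the moment at which its call begins: read the wrist's pose just before it. camera_params takes no time and is no camera call; for the wrist camera it gives the pose at the moment of the call.
- hand_in(): hands the job in, once; it reports no verdict.
The state is a dict: "time": time; "joints": joint angles; "dq": joint speeds; "tau": joint torques, N m; "tcp_pos": TCP position; "orientation": TCP orientation; "ft_force": force on the tool from outside, world axes, zero at the start; "wrist_torque": the same for the moment, N m; "width": opening from 0.0 (shut) to 1.0 (fully open).
Only numpy, scipy, OpenCV 4.12 (cv2) and the standard library are available. Lean on these libraries where they do the work, as an engineer would, in place of code of your own. Each camera call takes 0.05 s, during which the arm holds its last target. There are 200 camera calls.

## Working session

There is one attempt and no reset: what is moved stays moved. The work goes in short steps, Python scripts to look and compute and a tool call to move; the robot and the scene stay as the last step left them, time stands still between calls to the robot, and variables do not carry over. Pictures are saved under pics/ and viewed, about 8 in all and at most 12, crops included, and the job is handed in when it is done.

Besides the shell and the picture viewer there is one more tool, called after "Request:" as a command line: name --argument value ..., lists and objects as JSON in quotes. drive_tool: Moves the arm, as the interface text tells. Its arguments: {"type":"object","properties":{"plan":{"type":"array","items":{"type":"array"}},"squeeze":{"type":"number"}},"required":["plan"]}

```bash
mkdir -p pics; ls; python3 - <<'E'
from plant import *
import cv2,numpy as np
s=bot.observe();print({k:np.round(v,3) for k,v in s.items()},bot.tcp_to_tips)
ims=[]
for n in("scene","side","wrist"):
    i=snapshot(n);cv2.imwrite(f"pics/{n}0.png",i)
    p=camera_params(n);print(n,{k:np.round(v,3).tolist() for k,v in p.items()})
    ims.append(i)
E
```

```text
pics
{'time': np.float64(0.0), 'joints': array([ 1.108,  0.354,  1.634,  0.   ,  1.155, -0.002]), 'dq': array([-0.002,  0.   ,  0.002, -0.   ,  0.001, -0.001]), 'tau': array([-0.0000e+00, -6.0524e+01, -3.4206e+01, -0.0000e+00,  9.0000e-03,
       -0.0000e+00]), 'tcp_pos': array([0.278, 0.559, 0.256]), 'orientation': array([ 0.228,  0.974, -0.001, -0.   ]), 'ft_force': array([0.288, 0.653, 0.698]), 'wrist_torque': array([-0.015,  0.014, -0.016]), 'width': np.float64(1.001)} 0.025
scene {'fx': 455.558, 'fy': 455.558, 'cx': 258.654, 'cy': 193.414, 'R': [[-0.33, 0.944, 0.012], [0.561, 0.206, -0.801], [-0.759, -0.258, -0.598]], 't': [0.208, -0.229, 2.024]}
side {'fx': 464.714, 'fy': 464.714, 'cx': 250.949, 'cy': 191.453, 'R': [[0.896, -0.444, 0.001], [-0.331, -0.67, -0.664], [0.296, 0.595, -0.747]], 't': [-0.514, 0.217, 1.247]}
wrist {'fx': 297.319, 'fy': 297.319, 'cx': 255.828, 'cy': 196.653, 'R': [[0.445, 0.896, -0.001], [0.852, -0.423, 0.309], [0.276, -0.138, -0.951]], 't': [-0.625, -0.041, 0.381]}
```

View pics/scene0.png

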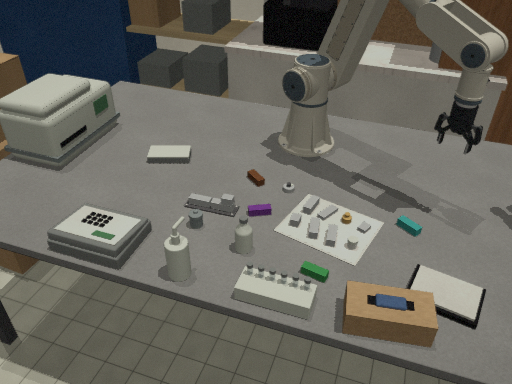

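View pics/wrist0.png

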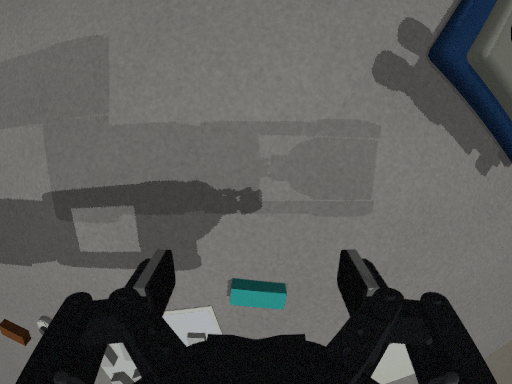

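The scene view shows the pad centred near (330,227) with eight items, the stand near (212,203) with its half brick at the right end, and the bottle at (244,237). The wrist view shows only the pad's corner, so I'll get rough positions and move over the pad.

```bash
cat > h.py <<'E'
import numpy as np,cv2
from plant import *
from scipy.spatial.transform import Rotation as Rn
def rays(p,px,name):
    px=np.atleast_2d(np.array(px,float))
    K=np.array([[p['fx'],0,p['cx']],[0,p['fy'],p['cy']],[0,0,1.]])
    d=(px-[p['cx'],p['cy']])/[p['fx'],p['fy']]
    if name=='wrist':
        th=np.linalg.norm(d,axis=1,keepdims=True)
        v=np.hstack([d/np.maximum(th,1e-9)*np.sin(th),np.cos(th)])
    else: v=np.hstack([d,np.ones((len(d),1))])
    R=np.array(p['R']);return -R.T@np.array(p['t']),v@R
def topl(p,px,z,name):
    c,v=rays(p,px,name);return c+v*((z-c[2])/v[:,2])[:,None]
def proj(p,X,name):
    X=np.atleast_2d(X)@np.array(p['R']).T+p['t']
    if name=='wrist':
        r=np.linalg.norm(X[:,:2],axis=1,keepdims=True);th=np.arctan2(r,X[:,2:])
        d=X[:,:2]/np.maximum(r,1e-9)*th
    else: d=X[:,:2]/X[:,2:]
    return d*[p['fx'],p['fy']]+[p['cx'],p['cy']]
def rect(p,im,cx,cy,z,w,h,yaw,s,name):
    "orthoview of plane z: image x along yaw, image y along -normal; s px per m"
    u,v=np.meshgrid((np.arange(int(w*s))+.5)/s-w/2,h/2-(np.arange(int(h*s))+.5)/s)
    c,q=np.cos(yaw),np.sin(yaw)
    X=np.stack([cx+u*c-v*q,cy+u*q+v*c,np.full_like(u,z)],-1).reshape(-1,3)
    m=proj(p,X,name).reshape(u.shape+(2,)).astype(np.float32)
    return cv2.remap(im,m[...,0],m[...,1],cv2.INTER_LINEAR)
E
python3 - <<'E'
from h import *
p=camera_params('scene');pw=camera_params('wrist')
print(topl(p,[[306,197],[383,223],[355,258],[276,230],[330,227]],0.003,'scene').round(3))
print(topl(p,[[187,206],[237,213],[240,199],[192,196],[212,204]],0.006,'scene').round(3))
print(topl(p,[[244,252],[196,226],[260,210],[316,272],[410,226],[257,178],[289,188]],0.01,'scene').round(3))
s=bot.observe();R=Rn.from_quat(s['orientation']).as_matrix()
c=-np.array(pw['R']).T@pw['t'];print('cam in tool',R.T@(c-s['tcp_pos']),R.T@np.array(pw['R']).T, R)
im=cv2.imread('pics/scene0.png')
cv2.imwrite('pics/s1.png',cv2.resize(im[165:285,165:435],None,fx=2.9,fy=2.9,interpolation=cv2.INTER_CUBIC))
im=cv2.imread('pics/side0.png');cv2.imwrite('pics/s2.png',im)
E
```

```text
[[0.397 0.105 0.003]
 [0.449 0.394 0.003]
 [0.654 0.331 0.003]
 [0.612 0.056 0.003]
 [0.533 0.225 0.003]]
[[ 0.6   -0.283  0.006]
 [ 0.576 -0.1    0.006]
 [ 0.496 -0.119  0.006]
 [ 0.54  -0.293  0.006]
 [ 0.559 -0.204  0.006]]
[[ 0.755 -0.005  0.01 ]
 [ 0.693 -0.203  0.01 ]
 [ 0.536 -0.027  0.01 ]
 [ 0.761  0.23   0.01 ]
 [ 0.442  0.483  0.01 ]
 [ 0.352 -0.104  0.01 ]
 [ 0.373  0.032  0.01 ]]
cam in tool [ 0.07922737  0.00041745 -0.11875391] [[ 5.44291910e-05 -9.51046247e-01 -3.09048592e-01]
 [ 9.99999979e-01  1.12629396e-04 -1.70479903e-04]
 [ 1.96942228e-04 -3.09048577e-01  9.51046234e-01]] [[-8.95688712e-01  4.44681335e-01 -4.91640450e-04]
 [ 4.44681606e-01  8.95688213e-01 -9.45679294e-04]
 [ 1.98306251e-05 -1.06565773e-03 -9.99999432e-01]]
```

View pics/s1.png

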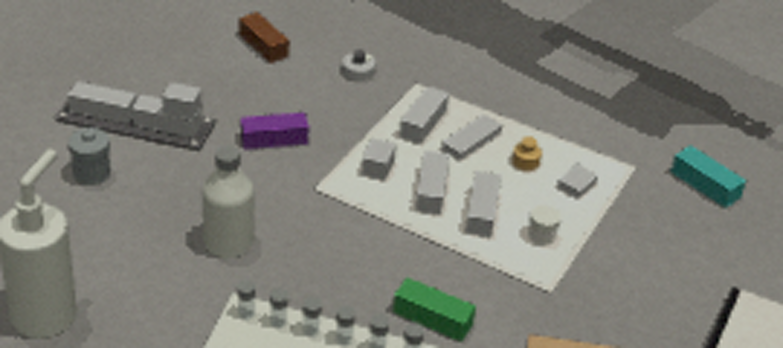

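Now positions are known roughly: pad centre ≈(0.53,0.22), stand ≈(0.555,-0.20) with its +y (half-brick) end toward world +y. Near pad column: full, thin block, weight, thin half; far column: half, full, full, jar. I'll go look at the pad with the wrist camera.

Request:
drive_tool --plan '[[[-5.46,-1.96,0],0,-0.2],[[-5.46,-1.96,0],0,-0.2],[[-5.46,-1.96,0],0,-0.2],[[-5.46,-1.96,0],0,-0.2],[[-5.46,-1.96,0],0,-0.2],[[-5.46,-1.96,0],0,-0.2],[[-5.46,-1.96,0],0,-0.2],[[-5.46,-1.96,0],0,-0.2],[[0,0,0],-0.13,-0.2],[[0,0,0],-0.13,-0.2]]'

```text
time: 1.4
tcp_pos: [0.5998, 0.2241, 0.2557]
orientation: [0.099, 0.995, -0.0, -0.0]
ft_force: [0.1, 0.0, 0.2]
width: 0.595
```

```bash
python3 - <<'E'
from h import *
import json
p=camera_params('wrist');im=snapshot('wrist');cv2.imwrite('pics/w1.png',im)
json.dump({k:np.array(v).tolist() for k,v in p.items()},open('w1.json','w'))
s=bot.observe();print(s['time'],s['tcp_pos'],s['joints'],s['width'],s['orientation'])
o=rect(p,im,.53,.225,.031,.40,.36,0,1600,'wrist');cv2.imwrite('pics/o1.png',o)
E
```

```text
1.45 [0.59955266 0.22443109 0.25577274] [ 3.55837703e-01  3.77272674e-01  1.59885651e+00  6.88990894e-06
  1.16634393e+00 -1.02335626e+00] 0.6023839129809883 [ 9.56560511e-02  9.95414349e-01 -1.89286549e-04 -3.97473884e-04]
```

View pics/o1.png

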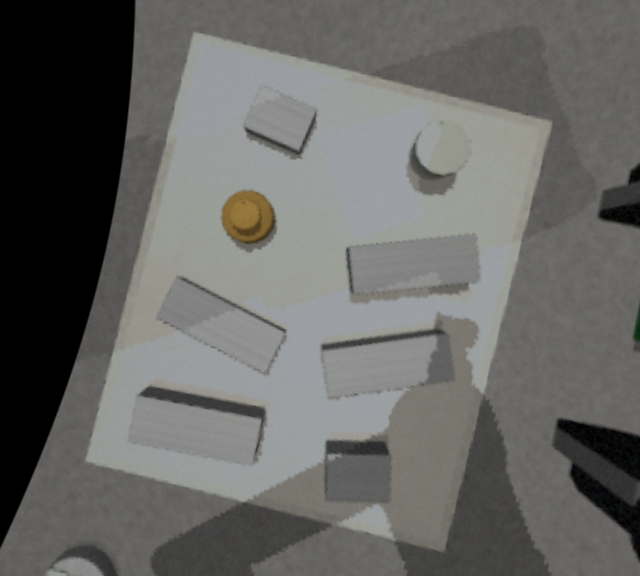

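The ortho view shows full bricks at (197,430), (389,365), (414,264), the half at (358,477), thin block (222,325), thin half (281,118). I'll fit the four rectangles.

```bash
cat >> h.py <<'E'
from scipy.optimize import minimize
def fit(o,c0,L,W,s,yaw0,tries=1):
    "refine (u,v,yaw) of a rectangle of L x W m in ortho picture o by edge strength; yaw ccw in world"
    g=cv2.GaussianBlur(cv2.cvtColor(o,cv2.COLOR_BGR2GRAY).astype(np.float32),(0,0),1.5)
    gx=cv2.Sobel(g,cv2.CV_32F,1,0)/8;gy=cv2.Sobel(g,cv2.CV_32F,0,1)/8
    t=np.linspace(-.46,.46,60)
    def f(q):
        a=np.array([np.cos(q[2]),-np.sin(q[2])]);b=np.array([-a[1],a[0]]);sc=0
        for e,n,l,w in((a,b,L,W),(b,a,W,L)):
            for k in(-1,1):
                P=(np.array(q[:2])+k*n*w*s/2+t[:,None]*e*l*s).astype(np.float32)
                G=cv2.remap(gx,P[:,0],P[:,1],1)*n[0]+cv2.remap(gy,P[:,0],P[:,1],1)*n[1]
                sc-=np.minimum(np.abs(G),8).mean()*(1 if l==L else 1)
        return sc
    best=min((minimize(f,[c0[0]+i,c0[1]+j,yaw0+k],method='Nelder-Mead',options=dict(initial_simplex=np.array([c0[0]+i,c0[1]+j,yaw0+k])+[[0,0,0],[3,0,0],[0,3,0],[0,0,.06]])) for i in(-4,0,4) for j in(-4,0,4) for k in(-.05,.05)),key=lambda r:r.fun)
    return best.x,best.fun
def box(o,q,L,W,s,c=(0,0,255)):
    a=np.array([np.cos(q[2]),-np.sin(q[2])]);b=np.array([-a[1],a[0]])
    P=[np.array(q[:2])+i*a*L*s/2+j*b*W*s/2 for i,j in((1,1),(1,-1),(-1,-1),(-1,1))]
    cv2.polylines(o,[np.int32(np.round(P))],True,c,1)
E
python3 - <<'E'
from h import *
o=cv2.imread('pics/o1.png');d=o.copy()
for n,c,L,y in(('A',(197,430),.08,-.12),('B',(389,365),.08,.1),('C',(414,264),.08,.09),('H',(358,477),.04,0)):
    q,f=fit(o,c,L,.03,1600,y);box(d,q,L,.03,1600)
    print(n,q.round(3),round(f,1),'world',.53+(q[0]+.5-320)/1600,.225-(q[1]+.5-288)/1600,q[2])
cv2.imwrite('pics/o1f.png',d[210:520,110:510])
E
```

```text
A [ 1.93303e+02  4.30415e+02 -1.86000e-01] -21.9 world 0.4511270123692691 0.13567829560095632 -0.1863540710566674
B [3.87015e+02 3.66688e+02 1.54000e-01] -19.8 world 0.5721970930428225 0.17550767018201013 0.1536824633474636
C [4.14794e+02 2.62952e+02 9.70000e-02] -24.0 world 0.5895586256784168 0.24034243136689512 0.09713488856225203
H [ 3.56312e+02  4.77980e+02 -2.10000e-02] -23.0 world 0.5530078034740716 0.10595027849747034 -0.020905056749122287
```

View pics/o1f.png

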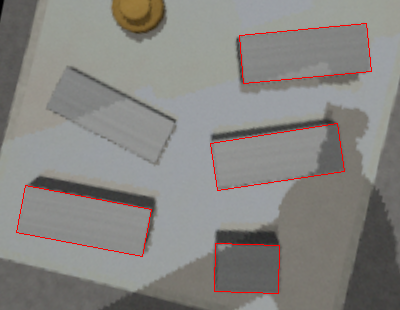

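Fits match the tops. Next I compute the move to brick C.

```bash
cat >> h.py <<'E'
def go(x,y,ang):
    s=bot.observe();R=Rn.from_quat(s['orientation']).as_matrix();a=np.arctan2(R[1,0],R[0,0])
    d=R.T@(np.array([x,y,s['tcp_pos'][2]])-s['tcp_pos'])
    t=-((ang-a+np.pi/2)%np.pi-np.pi/2)
    print('shift cm',(d*100).round(2),'turn',t.round(4),'z',s['tcp_pos'][2].round(4),'ang',a.round(4),'j6',s['joints'][5].round(2),'t',s['time'])
E
python3 -c "
from h import *
go(.5896,.2403,.0971)"
```

```text
shift cm [1.28 1.37 0.  ] turn -0.2887 z 0.2558 ang 2.95 j6 -1.02 t 1.45
```

Request:
drive_tool --plan '[[[1.28,1.37,2],-0.0,-0.2],[[0,0,5],-0.145,-0.2],[[0,0,5.5],-0.144,-0.2],[[0,0,5.5],0,-0.2],[[0,0,3.0],0,-0.2],[[0,0,1.5],0,-0.2],[[0,0,0],0,1],[[0,0,0],0,1],[[0,0,0],0,1],[[0,0,0],0,1]]' --squeeze 60

```text
time: 2.7
tcp_pos: [0.5898, 0.2412, 0.0319]
orientation: [-0.044, 0.999, 0.0, 0.0]
ft_force: [0.1, -0.4, -5.4]
width: 0.34
```

Request:
drive_tool --plan '[[[0,0,-4],0,1],[[0,0,-5.5],0,1],[[0,0,-5.5],0.185,1],[[0,0,-5.5],0.185,1],[[0,0,-5.3],0.185,1],[[0,0,0],0.185,1],[[-3.53,-4.98,0],0,1],[[-3.53,-4.98,0],0,1],[[-3.53,-4.98,0],0,1],[[-3.53,-4.98,0],0,1]]'

```text
time: 3.95
tcp_pos: [0.5804, -0.0047, 0.2895]
orientation: [0.32, 0.947, 0.0, 0.0]
ft_force: [1.8, 0.0, -4.6]
width: 0.337
```

Request:
drive_tool --plan '[[[-3.53,-4.98,0],0,1],[[-3.53,-4.98,0],0,1],[[-3.53,-4.98,0],0,1],[[-3.53,-4.98,0],0,1],[[-3.53,-4.98,0],0,1],[[0,0,0],0.185,1],[[0,0,0],0.185,1],[[0,0,0],0.185,1],[[0,0,0],0.185,1],[[0,0,0],0,1]]'

```text
time: 5.2
tcp_pos: [0.57, -0.3078, 0.2893]
orientation: [0.641, 0.768, -0.0, -0.0]
ft_force: [-0.0, -0.1, -5.7]
width: 0.338
```

```bash
python3 - <<'E'
from h import *
import json
p=camera_params('wrist');im=snapshot('wrist');cv2.imwrite('pics/w2.png',im)
json.dump({k:np.array(v).tolist() for k,v in p.items()},open('w2.json','w'))
s=bot.observe();print(s['time'],s['tcp_pos'],s['joints'],s['width'],s['orientation'],s['ft_force'])
o=rect(p,im,.555,-.20,.034,.24,.16,1.76,2500,'wrist');cv2.imwrite('pics/o2.png',o)
o2=rect(p,im,.555,-.20,.062,.24,.10,1.76,2500,'wrist')
cv2.imwrite('pics/o2v.png',np.vstack([o[:330],o2]))
E
```

```text
5.25 [ 0.57005466 -0.30779532  0.28925675] [-4.97383339e-01  3.61075296e-01  1.54640214e+00 -4.07348954e-05
  1.23436649e+00 -6.80471119e-01] 0.33963273819493556 [ 6.39499864e-01  7.68791199e-01 -4.33802131e-05 -1.19465868e-04] [-0.10783068  0.12200763 -6.63104251]
```

View pics/o2v.png

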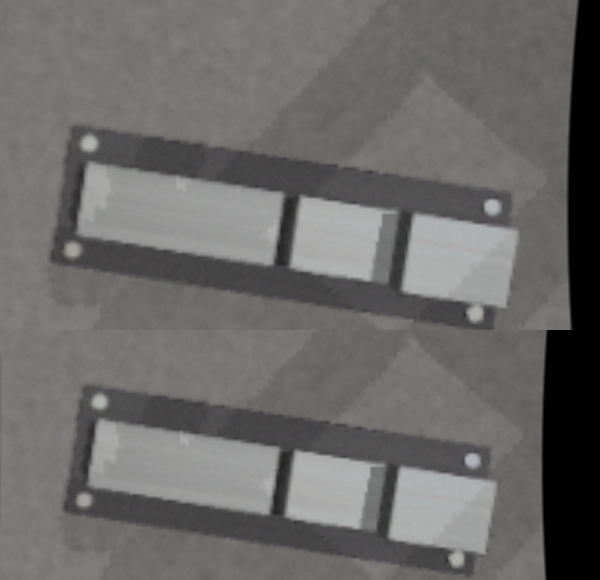

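The upper view (z=34 mm) shows the −y bottom brick centred near (181,213) and the joint at 285. The lower view (z=62 mm) shows the fixed half near (442,186 in its own picture). I'll fit both, and the plate.

```bash
cat >> h.py <<'E'
def o2w(q,cx,cy,w,h,s,yaw):
    u=(q[0]+.5)/s-w/2;v=h/2-(q[1]+.5)/s;c,k=np.cos(yaw),np.sin(yaw)
    return np.array([cx+u*c-v*k,cy+u*k+v*c,q[2]+yaw])
E
python3 - <<'E'
from h import *
import json
p=json.load(open('w2.json'));im=cv2.imread('pics/w2.png');yaw=1.76-.155;r=[];D=[]
for z,c,L,W in((.034,(.0+.0,0),.08,.03),(.062,0,.04,.03),(.006,0,.192,.06)):
    o=rect(p,im,.555,-.20,z,.26,.12,yaw,2500,'wrist')
    a={.034:-.043,.062:.063,.006:0}[z]
    g=(325+ a*2500,150)
    # guess from earlier view
    e={.034:((180,213),.16),.062:((442,186),.10),.006:((290,228),.16)}[z]
    w=o2w((*e[0],0),.555,-.2,.24,e[1],2500,1.76)
    dx=w[:2]-[.555,-.2];u=dx@[np.cos(yaw),np.sin(yaw)];v=dx@[-np.sin(yaw),np.cos(yaw)]
    q,f=fit(o,((u+.13)*2500,(.06-v)*2500),L,W,2500,0);box(o,q,L,W,2500);D.append(o)
    X=o2w(q,.555,-.2,.26,.12,2500,yaw);r.append(X);print(z,X.round(4),round(f,1))
d=r[1][:2]-r[0][:2];print('dist',np.hypot(*d),'ang',np.arctan2(d[1],d[0]))
cv2.imwrite('pics/o2f.png',cv2.resize(np.vstack(D),None,fx=.65,fy=.65,interpolation=cv2.INTER_AREA))
E
```

```text
0.034 [ 0.5697 -0.2456  1.5911] -32.0
0.062 [ 0.5655 -0.1403  1.5996] -31.4
0.006 [ 0.5681 -0.1981  1.6037] -20.4
dist 0.10545259733670236 ang 1.6104711084454673
```

View pics/o2f.png

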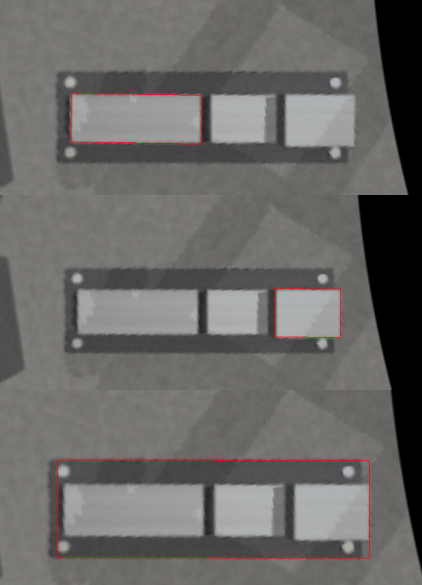

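Wall fit: centre ≈(0.568,−0.203), direction ≈1.606 rad; the half-to-brick distance is 105.5 mm (should be 106). Hovering over mid_full for a near check.

Request:
drive_tool --plan '[[[5.17,0.85,0],0,1],[[5.17,0.85,0],0,1],[[0,0,5.5],0.074,1],[[0,0,5.5],0.074,1],[[0,0,5],0,1],[[0,0,2.9],0,1],[[0,0,0],0,1],[[0,0,0],0,1]]'

```text
time: 6.25
tcp_pos: [0.5696, -0.2035, 0.1017]
orientation: [0.695, 0.719, 0.0, 0.001]
ft_force: [-0.2, -1.0, -5.1]
width: 0.338
```

```bash
cat >> h.py <<'E'
import json
def shot(n):
    p=camera_params('wrist');s=bot.observe();im=snapshot('wrist');cv2.imwrite(f'pics/{n}.png',im)
    json.dump({k:np.array(v).tolist() for k,v in p.items()},open(n+'.json','w'))
    R=Rn.from_quat(s['orientation']).as_matrix()
    print(s['time'],s['tcp_pos'].round(4),np.arctan2(R[1,0],R[0,0]).round(4),s['ft_force'].round(1),s['width'].round(3));return p,im,s
E
python3 - <<'E'
from h import *
p,im,s=shot('w3')
# lower image (z of fixed half top) and held brick top
o=rect(p,im,.5659,-.1399,.062,.10,.07,1.606,4000,'wrist')
z=s['tcp_pos'][2]
o2=rect(p,im,*s['tcp_pos'][:2],z-.0005,.10,.07,1.606,4000,'wrist')
cv2.imwrite('pics/o3.png',np.hstack([o,o2]));
E
```

```text
Traceback (most recent call last):
  File "h.py", line 62, in shot
    print(s['time'],s['tcp_pos'].round(4),np.arctan2(R[1,0],R[0,0]).round(4),s['ft_force'].round(1),s['width'].round(3));return p,im,s
                                                                                                    ^^^^^^^^^^^^^^^^
AttributeError: 'float' object has no attribute 'round'
```

```bash
sed -i "s/s\['width'\].round(3)/round(float(s['width']),3)/" h.py
python3 - <<'E'
from h import *
p,im,s=shot('w3')
o=rect(p,im,.5659,-.1399,.062,.10,.07,1.606,4000,'wrist')
z=s['tcp_pos'][2]
o2=rect(p,im,*s['tcp_pos'][:2],z-.0005,.10,.07,1.606,4000,'wrist')
cv2.imwrite('pics/o3.png',np.hstack([o,o2]));
q,f=fit(o,(200,140),.04,.03,4000,0);print(o2w(q,.5659,-.1399,.1,.07,4000,1.606).round(4),f)
E
```

```text
6.3 [ 0.5699 -0.2036  0.1021] 1.6031 [ 0.5 -0.2 -4.4] 0.337
[ 0.5657 -0.1404  1.5894] -30.061601197189603
```

View pics/o3.png

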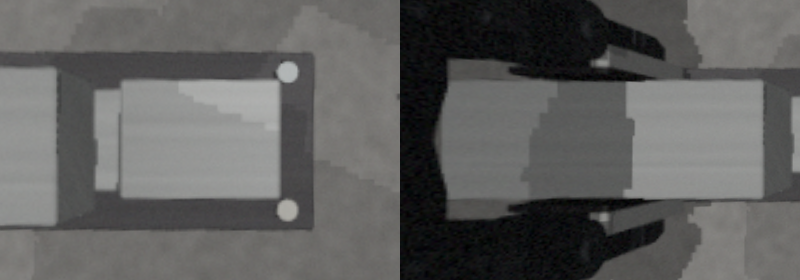

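The half's outline reads horizontal at 1.606 rad and the held brick's front end is about 41 mm ahead of the TCP. I'll get edge angles and positions with subpixel line fits.

```bash
cat >> h.py <<'E'
def edge(o,u0,u1,v,vert=False,hw=9):
    "line fit to the strongest edge near v for columns u0..u1 (rows if vert); gives (position at middle, slope, rms)"
    g=cv2.GaussianBlur(cv2.cvtColor(o,cv2.COLOR_BGR2GRAY).astype(np.float32),(0,0),2)
    if vert: g=g.T
    d=np.abs(np.gradient(g,axis=0))[int(v-hw):int(v+hw+1),int(u0):int(u1)]
    k=np.arange(int(v-hw),int(v+hw+1))[:,None];m=d.argmax(0)+int(v-hw)
    w=np.where(abs(k-m)<=3,d,0);y=(w*k).sum(0)/w.sum(0);x=np.arange(int(u0),int(u1))-(u0+u1)/2
    c=np.polyfit(x,y,1)
    for _ in range(3):
        r=np.abs(y-np.polyval(c,x));ok=r<=max(1,2*np.median(r));c=np.polyfit(x[ok],y[ok],1)
    return round(c[1]+.5,2),round(c[0],4),round(float(np.std((y-np.polyval(c,x))[ok])),2)
E
python3 - <<'E'
from h import *
o=cv2.imread('pics/o3.png');a,b=o[:,:400],o[:,400:]
for n,e in(('half',a),):
    print(n,edge(e,130,270,80),edge(e,130,270,198),'L/R',edge(e,90,190,122,True),edge(e,90,190,280,True))
print('held',edge(b,235,355,80),edge(b,235,355,198),'front',edge(b,90,190,364,True))
p=json.load(open('w2.json'));im=cv2.imread('pics/w2.png')
e=rect(p,im,.568,-.203,.034,.2,.07,1.606,4000,'wrist')
# bottom -y brick spans u 68..388
print('bot -y',edge(e,90,360,80),edge(e,90,360,200),edge(e,95,185,68,True),edge(e,95,185,388,True))
print('bot +y',edge(e,425,500,80),edge(e,425,500,200),edge(e,95,185,412,True))
e=rect(p,im,.568,-.203,.062,.2,.07,1.606,4000,'wrist')
print('half far',edge(e,580,710,80),edge(e,580,710,200),edge(e,95,185,572,True),edge(e,95,185,732,True))
E
```

```text
half (np.float64(80.1), np.float64(0.0029), 0.36) (np.float64(198.48), np.float64(-0.0003), 0.1) L/R (np.float64(117.45), np.float64(-0.023), 0.52) (np.float64(280.23), np.float64(0.0027), 0.16)
held (np.float64(80.53), np.float64(-0.0065), 0.36) (np.float64(198.14), np.float64(-0.0102), 0.27) front (np.float64(363.18), np.float64(0.0053), 0.25)
bot -y (np.float64(80.9), np.float64(0.0033), 0.75) (np.float64(199.88), np.float64(0.0065), 0.81) (np.float64(67.39), np.float64(0.0026), 0.8) (np.float64(388.62), np.float64(0.0038), 0.69)
bot +y (np.float64(82.32), np.float64(0.0167), 0.79) (np.float64(200.8), np.float64(-0.0103), 0.37) (np.float64(412.75), np.float64(0.0169), 0.51)
half far (np.float64(82.23), np.float64(0.013), 0.6) (np.float64(200.01), np.float64(-0.0063), 0.45) (np.float64(573.36), np.float64(-0.0082), 0.5) (np.float64(731.33), np.float64(-0.024), 0.78)
```

Wall: centre ≈(0.568,−0.203), direction 1.604 (half, brick and joint agree within ~0.4 mm). Held brick is within 0.5 mm of the TCP, 0.01 rad over-turned. Lowering.

Request:
drive_tool --plan '[[[0.06,-0.19,0],0.01,1],[[0,0,0],0,1],[[0,0,2.0],0,1],[[0,0,1.2],0,1],[[0,0,0.5],0,1],[[0,0,0.1],0,1],[[0,0,0],0,1],[[0,0,0],0,1]]'

```text
time: 7.35
tcp_pos: [0.5655, -0.2022, 0.0626]
orientation: [0.7, 0.714, -0.001, -0.001]
ft_force: [-8.7, 3.0, 9.6]
width: 0.335
```

Request:
drive_tool --plan '[[[0,0,-0.4],0,1],[[0,0,0],0,1],[[0,0,0],0,1]]'

```text
time: 7.72
tcp_pos: [0.5668, -0.2026, 0.066]
orientation: [0.7, 0.714, -0.0, -0.0]
ft_force: [0.1, 0.2, -4.9]
width: 0.339
```

```bash
python3 - <<'E'
from h import *
for i in range(4):
    p,im,s=shot('w4')
print(s['joints'],s['dq'])
z=s['tcp_pos'][2]
e=rect(p,im,.568,-.203,.062,.2,.07,1.604,4000,'wrist')
print('half',edge(e,590,710,80),edge(e,590,710,200),edge(e,95,185,572,True),edge(e,95,185,732,True))
print('held',edge(e,435,545,80),edge(e,435,545,200),'front',edge(e,95,185,560,True))
cv2.imwrite('pics/o4.png',e[:,300:])
E
```

```text
7.725 [ 0.5668 -0.2026  0.066 ] 1.5918 [ 0.1  0.2 -4.9] 0.339
7.775 [ 0.5667 -0.2026  0.066 ] 1.5919 [ 0.5 -0.2 -5.1] 0.335
7.825 [ 0.5667 -0.2026  0.066 ] 1.5918 [-0.9  0.6 -5.5] 0.34
7.875 [ 0.5667 -0.2026  0.0661] 1.5918 [ 0.2 -0.  -4.8] 0.338
[-3.45853586e-01  5.51714050e-01  1.81482690e+00  4.97082488e-06
  7.75262914e-01 -3.66818691e-01] [-0.00026919 -0.00392661 -0.00125395  0.00277527  0.00262906  0.00079322]
half (np.float64(79.84), np.float64(0.0006), 0.29) (np.float64(198.34), np.float64(-0.0032), 0.18) (np.float64(573.77), np.float64(0.011), 0.19) (np.float64(732.44), np.float64(0.0023), 0.03)
held (np.float64(74.14), np.float64(0.0023), 0.26) (np.float64(195.72), np.float64(0.0092), 0.24) front (np.float64(560.59), np.float64(-0.008), 0.13)
```

View pics/o4.png

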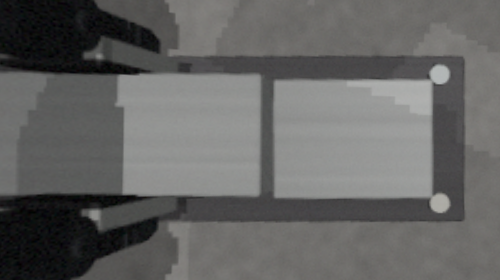

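The picture shows the held brick lying 1 mm too far toward −x with about 2.3 mm true joint to the half; I'll correct both, then set down and release.

Request:
drive_tool --plan '[[[-0.06,0.11,0],-0.007,1],[[0,0,0],0,1],[[0,0,0],0,1],[[0,0,0.2],0,1],[[0,0,0.1],0,1],[[0,0,0],0,1],[[0,0,0],0,1]]'

```text
time: 8.8
tcp_pos: [0.5678, -0.2032, 0.0633]
orientation: [0.697, 0.717, -0.0, -0.0]
ft_force: [-0.8, -0.3, -4.9]
width: 0.334
```

Request:
drive_tool --plan '[[[0,0,0.05],0,1],[[0,0,0],0,0.05],[[0,0,0],0,0.05],[[0,0,0],0,0.05],[[0,0,-1],0,0.05],[[0,0,-3.5],0,0],[[0,0,-3.5],0,0],[[0,0,0],0,-0.2],[[0,0,0],0,-0.2]]'

```text
time: 9.93
tcp_pos: [0.5676, -0.2031, 0.1429]
orientation: [0.697, 0.717, 0.0, 0.0]
ft_force: [-0.1, 0.5, -1.0]
width: 0.6
```

```bash
python3 - <<'E'
from h import *
p,im,s=shot('w5')
e=rect(p,im,.568,-.203,.062,.2,.07,1.604,4000,'wrist')
print('half',edge(e,590,710,80),edge(e,590,710,200),edge(e,95,185,572,True),edge(e,95,185,732,True))
print('laid',edge(e,435,545,80),edge(e,435,545,200),'front',edge(e,95,185,560,True))
cv2.imwrite('pics/o5.png',e)
go(.553,.106,-.0209)
E
```

```text
9.925 [ 0.5676 -0.2031  0.1429] 1.5988 [-0.1  0.5 -1. ] 0.6
half (np.float64(80.63), np.float64(0.0037), 0.25) (np.float64(198.59), np.float64(0.006), 0.23) (np.float64(573.76), np.float64(-0.0012), 0.21) (np.float64(732.27), np.float64(0.009), 0.2)
laid (np.float64(79.97), np.float64(-0.0024), 0.46) (np.float64(198.32), np.float64(0.0006), 0.23) front (np.float64(562.25), np.float64(0.0133), 0.2)
shift cm [ 3.093e+01 -5.600e-01  1.000e-02] turn -1.5219 z 0.1423 ang 1.5988 j6 -0.37 t 9.975
```

Laid well: joint 2.9 mm, lateral within 0.1 mm, yaw within 0.005 rad. Now the half brick.

Request:
drive_tool --plan '[[[0,0,-5.5],0,-0.2],[[5.15,-0.09,0],0,-0.2],[[5.15,-0.09,0],0,-0.2],[[5.15,-0.09,0],0,-0.2],[[5.15,-0.09,0],0,-0.2],[[5.15,-0.09,0],0,-0.2],[[5.15,-0.09,0],0,-0.2],[[0,0,0],-0.169,-0.2],[[0,0,0],-0.169,-0.2],[[0,0,0],-0.169,-0.2]]'

```text
time: 11.22
tcp_pos: [0.553, 0.1057, 0.1965]
orientation: [0.492, 0.87, -0.001, -0.001]
ft_force: [0.7, 0.2, 0.0]
width: 0.598
```

Request:
drive_tool --plan '[[[0,0,1.5],-0.169,-0.2],[[0,0,1.5],-0.169,-0.2],[[0,0,1.5],-0.169,-0.2],[[0,0,1.5],-0.169,-0.2],[[0,0,2],-0.169,-0.2],[[0,0,2],-0.17,-0.2],[[0,0,0],0,-0.2],[[0,0,0],0,-0.2]]'

```text
time: 12.22
tcp_pos: [0.5537, 0.1055, 0.0978]
orientation: [0.012, 1.0, -0.0, -0.0]
ft_force: [0.2, 0.3, 0.1]
width: 0.6
```

```bash
python3 -c "
from h import *
go(.553,.106,-.0209)"
```

```text
shift cm [0.07 0.04 0.  ] turn -0.0036 z 0.0978 ang 3.1171 j6 -1.36 t 12.225
```

Request:
drive_tool --plan '[[[0.07,0.04,3],-0.004,-0.2],[[0,0,2.7],0,-0.2],[[0,0,1],0,-0.2],[[0,0,0],0,-0.2],[[0,0,0],0,1],[[0,0,0],0,1],[[0,0,0],0,1],[[0,0,-4],0,1],[[0,0,-5.5],0,1],[[0,0,-5.5],0,1]]'

```text
time: 13.48
tcp_pos: [0.5527, 0.1059, 0.1826]
orientation: [0.009, 1.0, -0.0, -0.0]
ft_force: [0.8, -0.2, -2.0]
width: 0.337
```

```bash
python3 -c "
from h import *
t=1.604;go(.568-.064*np.cos(t),-.203-.064*np.sin(t),t)
print(.568-.064*np.cos(t),-.203-.064*np.sin(t))"
```

```text
shift cm [ -2.38 -37.25   0.  ] turn 1.5205 z 0.1826 ang 3.1245 j6 -1.37 t 13.475
0.5701246446371505 -0.2669647237558784
```

Request:
drive_tool --plan '[[[-0.4,-6.2,0],0,1],[[-0.4,-6.2,0],0,1],[[-0.4,-6.2,0],0,1],[[-0.4,-6.2,0],0,1],[[-0.4,-6.2,0],0,1],[[-0.4,-6.2,0],0,1],[[0,0,0],0.169,1],[[0,0,0],0.169,1],[[0,0,0],0.169,1],[[0,0,0],0.169,1]]'

```text
time: 14.72
tcp_pos: [0.5706, -0.2664, 0.181]
orientation: [0.342, 0.94, 0.0, -0.0]
ft_force: [0.3, 0.4, -1.5]
width: 0.341
```

Request:
drive_tool --plan '[[[0,0,1.5],0.169,1],[[0,0,1.5],0.169,1],[[0,0,1.5],0.169,1],[[0,0,1.5],0.169,1],[[0,0,2],0.168,1],[[0,0,2],0,1],[[0,0,0.4],0,1],[[0,0,0],0,1],[[0,0,0],0,1]]'

```text
time: 15.85
tcp_pos: [0.5713, -0.2666, 0.0776]
orientation: [0.695, 0.719, 0.0, 0.001]
ft_force: [0.4, -0.1, -2.4]
width: 0.338
```

```bash
cat >> h.py <<'E'
def cs(o,e1,e2):print('  lateral mid',(e1[0]+e2[0])/2,'width',round(e2[0]-e1[0],1),'slope',(e1[1]+e2[1])/2,'rms',e1[2],e2[2])
E
python3 - <<'E'
from h import *
p,im,s=shot('w6')
e=rect(p,im,.568,-.203,.062,.2,.07,1.604,4000,'wrist');cv2.imwrite('pics/o6.png',e)
print('midfull');cs(e,edge(e,280,530,80),edge(e,280,530,199));print('ends',edge(e,95,185,240,True),edge(e,95,185,562,True))
z=s['tcp_pos'][2]-.0005
f=rect(p,im,*s['tcp_pos'][:2],z,.10,.07,1.604,4000,'wrist');cv2.imwrite('pics/o6b.png',np.vstack([e[:,100:600],cv2.copyMakeBorder(f,0,0,0,100,0)]))
print('held');cs(f,edge(f,230,270,80),edge(f,230,270,199));print('front',edge(f,95,185,280,True))
t=1.604;go(.568-.063*np.cos(t),-.203-.063*np.sin(t),t)
E
```

```text
15.85 [ 0.5713 -0.2666  0.0776] 1.6058 [ 0.4 -0.1 -2.4] 0.338
midfull
  lateral mid 138.945 width 118.3 slope -0.0026000000000000003 rms 0.31 0.26
ends (np.float64(243.79), np.float64(0.0032), 0.13) (np.float64(562.83), np.float64(0.0015), 0.25)
held
  lateral mid 139.755 width 116.8 slope 0.006050000000000001 rms 0.23 0.2
front (np.float64(282.26), np.float64(-0.0057), 0.18)
shift cm [ 0.07 -0.12 -0.  ] turn 0.0016 z 0.0776 ang 1.6056 j6 -0.47 t 15.9
```

View pics/o6b.png

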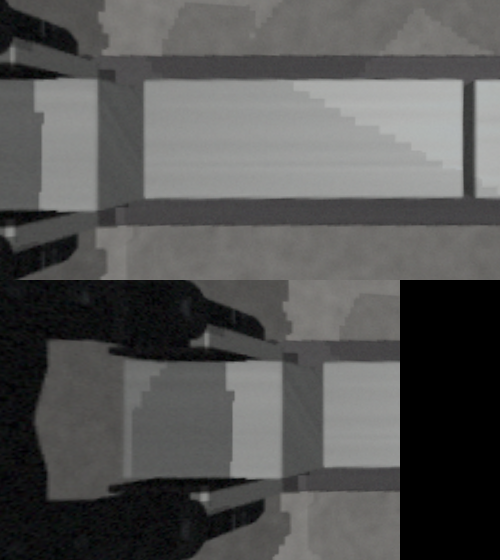

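Near view agrees: mid_full's near end where expected, the half held centred. Small correction, pause, then down.

Request:
drive_tool --plan '[[[0.08,-0.14,0],-0.006,1],[[0,0,0],0,1],[[0,0,0.7],0,1],[[0,0,0.4],0,1],[[0,0,0.2],0,1],[[0,0,0],0,1],[[0,0,0],0,1]]'

```text
time: 16.77
tcp_pos: [0.5694, -0.2657, 0.0638]
orientation: [0.693, 0.721, 0.0, 0.0]
ft_force: [0.2, 0.1, -0.7]
width: 0.338
```

```bash
python3 - <<'E'
from h import *
p,im,s=shot('w7')
e=rect(p,im,.568,-.203,.062,.2,.07,1.604,4000,'wrist');cv2.imwrite('pics/o7.png',e)
print('midfull');cs(e,edge(e,280,530,80),edge(e,280,530,199));print('end',edge(e,95,185,240,True))
print('held');cs(e,edge(e,175,215,80),edge(e,175,215,199));print('front',edge(e,95,185,228,True,8))
t=1.604;go(.568-.063*np.cos(t),-.203-.063*np.sin(t),t)
E
```

```text
16.775 [ 0.5694 -0.2657  0.0638] 1.6108 [ 0.2  0.1 -0.7] 0.338
midfull
  lateral mid 138.85000000000002 width 118.4 slope -0.00215 rms 0.16 0.24
end (np.float64(243.6), np.float64(0.0016), 0.04)
held
  lateral mid 137.10500000000002 width 118.2 slope -0.008649999999999998 rms 0.2 0.21
front (np.float64(228.66), np.float64(0.0006), 0.1)
shift cm [-0.03  0.06  0.  ] turn 0.0068 z 0.0638 ang 1.6108 j6 -0.48 t 16.825
```

Request:
drive_tool --plan '[[[0.03,0.04,0],0.006,1],[[0,0,0],0,1],[[0,0,0.1],0,1],[[0,0,0.04],0,1],[[0,0,0],0,0.05],[[0,0,0],0,0.05],[[0,0,0],0,0.05],[[0,0,-1],0,0.05],[[0,0,-4],0,0],[[0,0,-5],0,-0.2]]'

```text
time: 18.08
tcp_pos: [0.5692, -0.265, 0.1631]
orientation: [0.695, 0.719, -0.0, -0.001]
ft_force: [1.2, 0.1, 0.0]
width: 0.599
```

Request:
drive_tool --plan '[[[0,0,-4],0,-0.2],[[0,0,0],0,-0.2],[[0,0,0],0,-0.2]]'

```text
time: 18.45
tcp_pos: [0.5695, -0.2652, 0.2024]
orientation: [0.695, 0.719, -0.0, -0.0]
ft_force: [0.3, -0.6, -0.4]
width: 0.6
```

```bash
python3 - <<'E'
from h import *
p,im,s=shot('w8')
e=rect(p,im,.568,-.203,.062,.2,.07,1.604,4000,'wrist');cv2.imwrite('pics/o8.png',e)
print('midfull');cs(e,edge(e,280,530,80),edge(e,280,530,199));print('ends',edge(e,95,185,240,True),edge(e,95,185,562,True))
print('half');cs(e,edge(e,150,215,80),edge(e,150,215,199));print('ends',edge(e,95,185,70,True,8),edge(e,95,185,228,True,8))
print('fix');cs(e,edge(e,590,710,80),edge(e,590,710,199))
go(.5722,.1755,.1537)
E
```

```text
18.45 [ 0.5695 -0.2652  0.2024] 1.6047 [ 0.3 -0.6 -0.4] 0.6
midfull
  lateral mid 140.02 width 118.0 slope -0.00065 rms 0.37 0.29
ends (np.float64(244.53), np.float64(0.0003), 0.03) (np.float64(562.54), np.float64(0.0005), 0.04)
half
  lateral mid 139.98000000000002 width 119.9 slope -0.0014000000000000002 rms 0.17 0.19
ends (np.float64(74.37), np.float64(0.0003), 0.11) (np.float64(231.2), np.float64(-0.0221), 0.22)
fix
  lateral mid 140.16 width 117.7 slope 0.012 rms 0.22 0.21
shift cm [4.402e+01 1.800e+00 2.000e-02] turn 1.4511 z 0.2016 ang 1.6048 j6 -0.47 t 18.5
```

Second course complete: joints 2.9 and 3.3 mm, faces within 0.1 mm. On to brick B.

Request:
drive_tool --plan '[[[5.5,0.225,0],0,-0.2],[[5.5,0.225,0],0,-0.2],[[5.5,0.225,0],0,-0.2],[[5.5,0.225,0],0,-0.2],[[5.5,0.225,0],0,-0.2],[[5.5,0.225,0],0,-0.2],[[5.5,0.225,0],0,-0.2],[[5.5,0.225,0],0,-0.2],[[0,0,0],0.181,-0.2],[[0,0,0],0.181,-0.2]]'

```text
time: 19.75
tcp_pos: [0.5718, 0.1758, 0.2007]
orientation: [0.814, 0.581, -0.001, -0.0]
ft_force: [-0.4, -0.1, 0.1]
width: 0.598
```

Request:
drive_tool --plan '[[[0,0,1.5],0.181,-0.2],[[0,0,1.5],0.181,-0.2],[[0,0,1.5],0.181,-0.2],[[0,0,1.5],0.181,-0.2],[[0,0,2],0.182,-0.2],[[0,0,2],0.182,-0.2],[[0,0,0],0,-0.2],[[0,0,0],0,-0.2]]'

```text
time: 20.75
tcp_pos: [0.5727, 0.175, 0.1022]
orientation: [0.997, 0.079, -0.0, 0.0]
ft_force: [-0.4, 0.1, 1.2]
width: 0.598
```

```bash
python3 -c "
from h import *
p,im,s=shot('w9')
e=rect(p,im,.5722,.1755,.031,.12,.07,.1537,4000,'wrist');cv2.imwrite('pics/o9.png',e)
print('far end (expect 400)',edge(e,95,185,400,True,25))
go(.5722,.1755,.1537)"
```

```text
20.75 [0.5727 0.175  0.1022] 0.1588 [-0.4  0.1  1.2] 0.598
far end (expect 400) (np.float64(419.6), np.float64(-0.0196), 0.28)
shift cm [-0.08 -0.05 -0.  ] turn 0.0044 z 0.1027 ang 0.1581 j6 1.71 t 20.8
```

The edge at 419 matches the brick's end-face bottom (expected 418.8), so the position holds. Grasp.

Request:
drive_tool --plan '[[[-0.08,-0.05,3],0.004,-0.2],[[0,0,3],0,-0.2],[[0,0,1.1],0,-0.2],[[0,0,0],0,-0.2],[[0,0,0],0,1],[[0,0,0],0,1],[[0,0,0],0,1],[[0,0,-4],0,1],[[0,0,-5.5],0,1],[[0,0,-5.5],0,1]]'

```text
time: 22.05
tcp_pos: [0.5714, 0.1752, 0.1829]
orientation: [0.997, 0.075, -0.0, 0.0]
ft_force: [1.6, 0.6, -4.5]
width: 0.333
```

```bash
python3 -c "
from h import *
t=1.604;print(.568+.043*np.cos(t),-.203+.043*np.sin(t),bot.observe()['width'])
go(.568+.043*np.cos(t),-.203+.043*np.sin(t),t)"
```

```text
0.5665725043844144 -0.16002370122651927 0.33342217450491424
shift cm [-5.520e+00  3.307e+01  1.000e-02] turn -1.4529 z 0.1829 ang 0.1511 j6 1.71 t 22.05
```

Request:
drive_tool --plan '[[[-0.92,5.51,0],0,1],[[-0.92,5.51,0],0,1],[[-0.92,5.51,0],0,1],[[-0.92,5.51,0],0,1],[[-0.92,5.51,0],0,1],[[-0.92,5.51,0],0,1],[[0,0,0],-0.181,1],[[0,0,0],-0.181,1],[[0,0,0],-0.181,1],[[0,0,0],-0.181,1]]'

```text
time: 23.3
tcp_pos: [0.5666, -0.1597, 0.1814]
orientation: [0.905, 0.426, -0.0, -0.0]
ft_force: [0.2, -0.0, -4.1]
width: 0.336
```

Request:
drive_tool --plan '[[[0,0,1.5],-0.182,1],[[0,0,1.5],-0.182,1],[[0,0,1.5],-0.182,1],[[0,0,1.7],-0.182,1],[[0,0,1.5],0,1],[[0,0,0],0,1],[[0,0,0],0,1],[[0,0,0],0,1]]'

```text
time: 24.3
tcp_pos: [0.5675, -0.1599, 0.1051]
orientation: [0.696, 0.718, 0.0, 0.001]
ft_force: [-1.1, 0.8, -3.7]
width: 0.337
```

```bash
python3 - <<'E'
from h import *
p,im,s=shot('w10')
t=1.604;T=np.array([.568+.043*np.cos(t),-.203+.043*np.sin(t)])
z=s['tcp_pos'][2]-.0005
f=rect(p,im,*s['tcp_pos'][:2],z,.12,.07,t,4000,'wrist')
e=rect(p,im,*T,.062,.12,.07,t,4000,'wrist');cv2.imwrite('pics/o10.png',np.vstack([f,e]))
print('held');cs(f,edge(f,280,390,80),edge(f,280,390,199));print('front (400)',edge(f,95,185,402,True))
print('wall end (400)',edge(e,95,185,400,True,10))
go(*T,t)
E
```

```text
24.3 [ 0.5675 -0.1599  0.1051] 1.6017 [-1.1  0.8 -3.7] 0.337
held
  lateral mid 140.17000000000002 width 116.5 slope 0.0041 rms 0.34 0.34
front (400) (np.float64(400.77), np.float64(-0.0105), 0.14)
wall end (400) (np.float64(399.57), np.float64(-0.0008), 0.03)
shift cm [-0.01 -0.09 -0.  ] turn -0.0021 z 0.1051 ang 1.6019 j6 -0.31 t 24.35
```

View pics/o10.png

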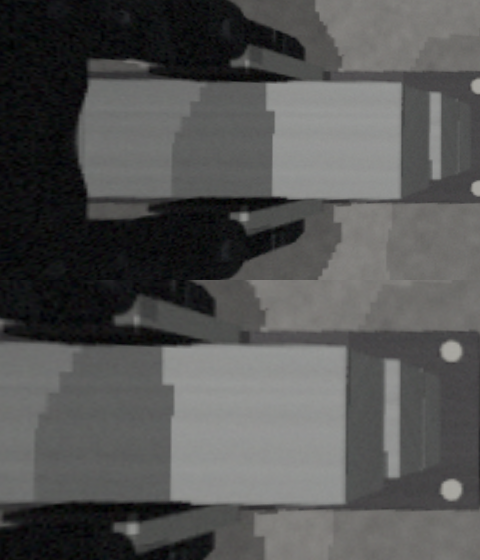

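Held brick's end at +39.6…40.2 mm from the TCP; wall end at its nominal place. Lowering to just above, then a fine check.

Request:
drive_tool --plan '[[[0,-0.05,0],-0.002,1],[[0,0,0.6],0,1],[[0,0,0.4],0,1],[[0,0,0.1],0,1],[[0,0,0],0,1],[[0,0,0],0,1],[[0,0,0],0,1]]'

```text
time: 25.22
tcp_pos: [0.5666, -0.1598, 0.0935]
orientation: [0.695, 0.719, 0.0, 0.0]
ft_force: [-0.5, 0.3, -3.6]
width: 0.34
```

```bash
cat > chk.py <<'E'
from h import *
import sys
p,im,s=shot(sys.argv[1]);t=1.604;A=float(sys.argv[2])
T=np.array([.568+A*np.cos(t),-.203+A*np.sin(t)])
z=s['tcp_pos'][2]-.0005
f=rect(p,im,*s['tcp_pos'][:2],z,.12,.07,t,4000,'wrist')
print('held');cs(f,edge(f,280,390,80),edge(f,280,390,199));print('front (400)',edge(f,95,185,402,True))
e=rect(p,im,*T,.062,.12,.07,t,4000,'wrist');cv2.imwrite(f'pics/c_{sys.argv[1]}.png',np.vstack([f,e]))
# stand plate (z=6mm) long edges ahead of the brick, both sides at +-30 mm
g=rect(p,im,*(T+.04*np.array([np.cos(t),np.sin(t)])),.006,.12,.10,t,4000,'wrist');cv2.imwrite('pics/g.png',g)
if A>0: print('plate');cs(g,edge(g,255,290,80,hw=12),edge(g,255,290,320,hw=12));print('plate end (452)',edge(g,150,250,452,True,14))
go(*T,t)
E
python3 chk.py w11 .043
```

```text
25.225 [ 0.5666 -0.1598  0.0935] 1.6048 [-0.5  0.3 -3.6] 0.34
held
  lateral mid 140.06 width 117.0 slope 0.004750000000000001 rms 0.19 0.35
front (400) (np.float64(401.14), np.float64(-0.0103), 0.15)
plate
  lateral mid 199.91 width 233.9 slope -0.0398 rms 3.09 2.32
plate end (452) (np.float64(454.6), np.float64(-0.1927), 5.04)
shift cm [-0.03 -0.01  0.  ] turn 0.0008 z 0.0935 ang 1.6048 j6 -0.31 t 25.275
```

Request:
drive_tool --plan '[[[-0.02,0,0.15],0,1],[[0,0,0.1],0,1],[[0,0,0.05],0,1],[[0,0,0],0,1],[[0,0,0],0,1]]'

```text
time: 25.9
tcp_pos: [0.5668, -0.16, 0.0919]
orientation: [0.695, 0.719, 0.0, 0.0]
ft_force: [-5.6, 1.4, 13.4]
width: 0.333
```

Request:
drive_tool --plan '[[[0,0,-0.06],0,1],[[0,0,0],0,1],[[0,0,0],0,0.05],[[0,0,0],0,0.05],[[0,0,0],0,0.05],[[0,0,-1],0,0.05],[[0,0,-4],0,0],[[0,0,-5],0,-0.2],[[0,0,-4],0,-0.2],[[0,0,0],0,-0.2]]'

```text
time: 27.15
tcp_pos: [0.5685, -0.1605, 0.2353]
orientation: [0.695, 0.719, 0.002, 0.003]
ft_force: [-0.8, -1.0, -0.5]
width: 0.605
```

Request:
drive_tool --plan '[[[-6,0,0],0,-0.2],[[0,0,0],0,-0.2],[[0,0,0],0,-0.2]]'

```text
time: 27.52
tcp_pos: [0.568, -0.2197, 0.2302]
orientation: [0.695, 0.719, -0.0, -0.001]
ft_force: [-0.7, -0.5, 0.2]
width: 0.597
```

```bash
python3 - <<'E'
from h import *
p,im,s=shot('w12')
t=1.604
e=rect(p,im,.568,-.203,.09,.2,.07,t,4000,'wrist');cv2.imwrite('pics/o12.png',e)
print('top_a');cs(e,edge(e,430,715,80),edge(e,430,715,200));print('ends 412 732',edge(e,95,185,412,True),edge(e,95,185,732,True))
e=rect(p,im,.568,-.203,.062,.2,.07,t,4000,'wrist')
print('midfull');cs(e,edge(e,280,360,80),edge(e,280,360,199));print('end 240',edge(e,95,185,242,True))
print('half');cs(e,edge(e,150,215,80),edge(e,150,215,199));print('ends',edge(e,95,185,70,True,8),edge(e,95,185,231,True,8))
go(.4511,.1357,-.1864)
E
```

```text
27.525 [ 0.568  -0.2197  0.2302] 1.6037 [-0.7 -0.5  0.2] 0.597
top_a
  lateral mid 141.14499999999998 width 118.2 slope 0.01015 rms 0.33 0.38
ends 412 732 (np.float64(407.11), np.float64(-0.0413), 0.5) (np.float64(731.16), np.float64(-0.0131), 0.18)
midfull
  lateral mid 140.07 width 118.8 slope 0.00265 rms 0.11 0.04
end 240 (np.float64(234.22), np.float64(0.0), 0.02)
half
  lateral mid 140.595 width 119.8 slope -0.00665 rms 0.24 0.11
ends (np.float64(71.65), np.float64(-0.0008), 0.06) (np.float64(231.61), np.float64(-0.0059), 0.15)
shift cm [ 35.87 -10.49   0.04] turn -1.3506 z 0.2303 ang 1.6046 j6 -0.4 t 27.575
```

top_a brick: end within 0.2 mm, lateral 0.25 mm, yaw ~0.01 rad. Now the last brick, A.

Request:
drive_tool --plan '[[[5.124,-1.499,0],0,-0.2],[[5.124,-1.499,0],0,-0.2],[[5.124,-1.499,0],0,-0.2],[[5.124,-1.499,0],0,-0.2],[[5.124,-1.499,0],0,-0.2],[[5.124,-1.499,0],0,-0.2],[[5.124,-1.499,0],0,-0.2],[[0,0,0],-0.169,-0.2],[[0,0,0],-0.169,-0.2],[[0,0,0],-0.169,-0.2]]'

```text
time: 28.82
tcp_pos: [0.4506, 0.136, 0.2308]
orientation: [0.489, 0.872, -0.0, -0.0]
ft_force: [0.2, -0.3, 0.4]
width: 0.599
```

Request:
drive_tool --plan '[[[0,0,2.5],-0.169,-0.2],[[0,0,2.5],-0.169,-0.2],[[0,0,2.5],-0.169,-0.2],[[0,0,2.5],-0.169,-0.2],[[0,0,3],-0.168,-0.2],[[0,0,0],0,-0.2],[[0,0,0],0,-0.2],[[0,0,0],0,-0.2]]'

```text
time: 29.82
tcp_pos: [0.4522, 0.1354, 0.1021]
orientation: [0.094, 0.996, 0.0, 0.001]
ft_force: [-0.0, 0.4, -0.4]
width: 0.601
```

```bash
python3 -c "
from h import *
p,im,s=shot('w13')
e=rect(p,im,.4511,.1357,.031,.12,.07,-.1864+np.pi,4000,'wrist');cv2.imwrite('pics/o13.png',e)
h=(s['tcp_pos'][2]+.119);print('far face bottom expect',(.06+.079-.039*(h-.031)/(h-.003))*4000,edge(e,95,185,419,True,15))
go(.4511,.1357,-.1864)"
```

```text
29.825 [0.4522 0.1354 0.1021] 2.954 [-0.   0.4 -0.4] 0.601
far face bottom expect 420.0255597522006 (np.float64(416.5), np.float64(-0.0002), 0.01)
shift cm [ 0.12  0.02 -0.  ] turn -0.0009 z 0.1021 ang 2.9543 j6 -1.1 t 29.875
```

Request:
drive_tool --plan '[[[0.06,0.02,3],0,-0.2],[[0,0,3],0,-0.2],[[0,0,1.1],0,-0.2],[[0,0,0],0,-0.2],[[0,0,0],0,1],[[0,0,0],0,1],[[0,0,0],0,1],[[0,0,-4],0,1],[[0,0,-5.5],0,1],[[0,0,-5.5],0,1]]'

```text
time: 31.12
tcp_pos: [0.4501, 0.135, 0.1816]
orientation: [0.093, 0.996, -0.0, -0.0]
ft_force: [1.3, 0.2, -6.5]
width: 0.336
```

```bash
python3 -c "
from h import *
t=1.604;A=-.043;print(.568+A*np.cos(t),-.203+A*np.sin(t),bot.observe()['width'])
go(.568+A*np.cos(t),-.203+A*np.sin(t),t)"
```

```text
0.5694274956155855 -0.24597629877348076 0.33551904482767547
shift cm [-18.77 -35.24   0.  ] turn 1.3517 z 0.1816 ang 2.9557 j6 -1.1 t 31.125
```

Request:
drive_tool --plan '[[[-2.681,-5.034,0],0,1],[[-2.681,-5.034,0],0,1],[[-2.681,-5.034,0],0,1],[[-2.681,-5.034,0],0,1],[[-2.681,-5.034,0],0,1],[[-2.681,-5.034,0],0,1],[[-2.681,-5.034,0],0,1],[[0,0,0],0.169,1],[[0,0,0],0.169,1],[[0,0,0],0.169,1]]'

```text
time: 32.38
tcp_pos: [0.5694, -0.2457, 0.1796]
orientation: [0.342, 0.94, 0.0, -0.001]
ft_force: [-0.6, 0.1, -5.8]
width: 0.34
```

Request:
drive_tool --plan '[[[0,0,1],0.169,1],[[0,0,1.5],0.169,1],[[0,0,1.5],0.169,1],[[0,0,1.5],0.169,1],[[0,0,0.5],0.169,1],[[0,0,0],0,1],[[0,0,0],0,1],[[0,0,0],0,1]]'

```text
time: 33.38
tcp_pos: [0.5704, -0.2457, 0.1204]
orientation: [0.695, 0.719, 0.0, 0.0]
ft_force: [0.4, -0.7, -6.0]
width: 0.334
```

```bash
cat > chk2.py <<'E'
from h import *
import sys
p,im,s=shot(sys.argv[1]);t=1.604
z=s['tcp_pos'][2]-.0005
f=rect(p,im,*s['tcp_pos'][:2],z,.12,.07,t,4000,'wrist')
print('held');cs(f,edge(f,280,390,80),edge(f,280,390,199));print('front (400)',edge(f,95,185,402,True))
e=rect(p,im,.568,-.203,.09,.2,.07,t,4000,'wrist');cv2.imwrite(f'pics/c_{sys.argv[1]}.png',np.vstack([cv2.copyMakeBorder(f,0,0,0,320,0),e]))
print('top_a');cs(e,edge(e,440,715,80),edge(e,440,715,200));print('ends 412 732',edge(e,95,185,412,True),edge(e,95,185,732,True))
go(.568-.043*np.cos(t),-.203-.043*np.sin(t),t)
E
python3 chk2.py w14
```

```text
33.375 [ 0.5704 -0.2457  0.1204] 1.6058 [ 0.4 -0.7 -6. ] 0.334
held
  lateral mid 139.465 width 117.7 slope -0.00635 rms 0.33 0.55
front (400) (np.float64(401.37), np.float64(-0.0025), 0.05)
top_a
  lateral mid 140.345 width 118.0 slope 0.010249999999999999 rms 0.28 0.32
ends 412 732 (np.float64(407.17), np.float64(-0.0267), 0.4) (np.float64(731.48), np.float64(-0.0114), 0.18)
shift cm [-0.02 -0.1  -0.  ] turn 0.0014 z 0.1204 ang 1.6054 j6 -0.44 t 33.425
```

Request:
drive_tool --plan '[[[0,-0.05,0.5],0.001,1],[[0,0,1.1],0,1],[[0,0,0.7],0,1],[[0,0,0.3],0,1],[[0,0,0],0,1],[[0,0,0],0,1],[[0,0,0],0,1]]'

```text
time: 34.3
tcp_pos: [0.57, -0.2458, 0.0943]
orientation: [0.696, 0.718, 0.0, 0.0]
ft_force: [-0.6, -1.0, -6.3]
width: 0.337
```

```bash
python3 chk2.py w15; python3 -c "
import cv2
e=cv2.imread('pics/c_w15.png',0)[280:]
for v in(110,140,170):print(e[v,370:430:2])"
```

```text
34.3 [ 0.57   -0.2458  0.0943] 1.6028 [-0.6 -1.  -6.3] 0.337
held
  lateral mid 139.91 width 118.6 slope 0.0023000000000000004 rms 0.28 0.25
front (400) (np.float64(400.88), np.float64(0.0078), 0.22)
top_a
  lateral mid 140.115 width 118.1 slope 0.009250000000000001 rms 0.24 0.27
ends 412 732 (np.float64(413.14), np.float64(-0.0153), 0.15) (np.float64(725.95), np.float64(-0.002), 0.24)
shift cm [-0.02 -0.06 -0.  ] turn -0.0012 z 0.0943 ang 1.6028 j6 -0.44 t 34.35
[144 144 144 144 144 144 139 116  68  70  78  78  77  78  77  76  77  77
  78  77  79  93 128 144 145 145 146 145 146 144]
[145 145 144 146 143 144 140 115  78  82  82  80  76  77  80  78  75  78
  78  77  79  99 135 145 146 145 145 144 145 145]
[142 141 141 145 142 141 134 115  84  79  81  81  78  81  82  82  81  79
  79  77  78 112 140 146 146 146 147 147 146 147]
```

View pics/c_w15.png

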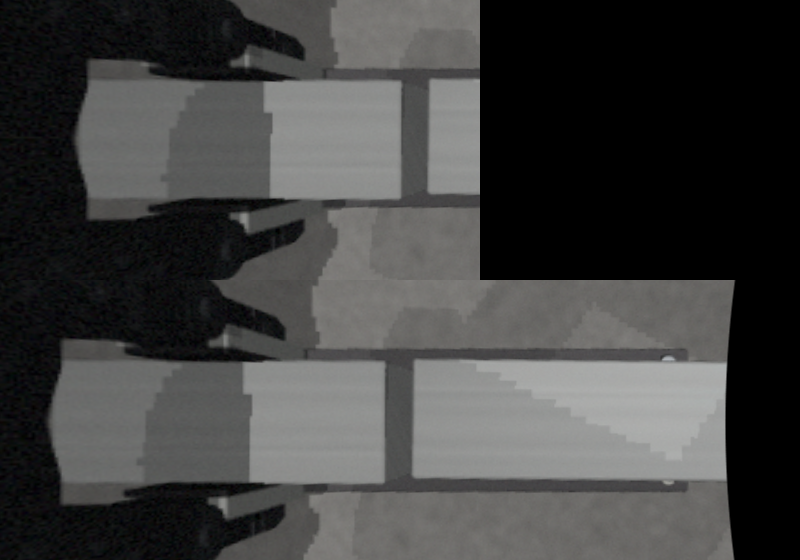

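The joint reads ~6 mm and the held brick is 0.5 mm too far to +x. Correcting and setting down. (This was the 12th picture; the rest will be numeric.)

Request:
drive_tool --plan '[[[0,-0.05,0],-0.001,1],[[0,0,0],0,1],[[0,0,0],0,1],[[0,0,0.2],0,1],[[0,0,0.1],0,1],[[0,0,0],0,1],[[0,0,0],0,1]]'

```text
time: 35.22
tcp_pos: [0.5693, -0.2457, 0.0909]
orientation: [0.695, 0.719, -0.0, -0.0]
ft_force: [0.1, -0.4, -7.2]
width: 0.338
```

Request:
drive_tool --plan '[[[0,0,0.05],0,1],[[0,0,0],0,1],[[0,0,0],0,1]]'

```text
time: 35.6
tcp_pos: [0.5693, -0.2457, 0.0905]
orientation: [0.695, 0.719, -0.0, -0.0]
ft_force: [-0.5, 0.7, -6.9]
width: 0.341
```

Request:
drive_tool --plan '[[[0,0,0.05],0,1],[[0,0,0],0,1],[[0,0,0],0,1]]'

```text
time: 35.98
tcp_pos: [0.5694, -0.2457, 0.0903]
orientation: [0.695, 0.719, 0.0, 0.0]
ft_force: [-2.0, 0.9, -2.2]
width: 0.342
```

Touching now; release, rise and look from a view that covers the whole top.

Request:
drive_tool --plan '[[[0,0,0],0,0.05],[[0,0,0],0,0.05],[[0,0,0],0,0.05],[[0,0,-1],0,0.05],[[0,0,-4],0,0.05],[[0,0,-5.5],0,-0.2],[[0,0,-5.5],0,-0.2],[[0,0,-4],0,-0.2],[[-5,0,0],0,-0.2],[[-2,0,0],0,-0.2]]'

```text
time: 37.22
tcp_pos: [0.5717, -0.3175, 0.2914]
orientation: [0.696, 0.718, 0.0, 0.001]
ft_force: [0.5, 0.5, -0.1]
width: 0.602
```

Request:
drive_tool --plan '[[[0,0,0],0,-0.2],[[0,0,0],0,-0.2],[[0,0,0],0,-0.2]]'

```text
time: 37.6
tcp_pos: [0.5716, -0.3147, 0.2898]
orientation: [0.695, 0.719, 0.0, -0.0]
ft_force: [0.2, 0.5, -0.4]
width: 0.6
```

```bash
python3 - <<'E'
from h import *
p,im,s=shot('w16');t=1.604
e=rect(p,im,.568,-.203,.09,.2,.07,t,4000,'wrist');cv2.imwrite('pics/o16.png',e)
print('top_b');cs(e,edge(e,90,370,80),edge(e,90,370,200));print('ends 68 388',edge(e,95,185,68,True),edge(e,95,185,388,True))
print('top_a');cs(e,edge(e,430,710,80),edge(e,430,710,200));print('ends 412 732',edge(e,95,185,412,True),edge(e,95,185,732,True,14))
g=rect(p,im,.568,-.203,.006,.24,.10,t,4000,'wrist')
# plate outline +-30 mm, ends +-96 mm (visible parts)
print('plate (80,320)',edge(g,120,420,80),edge(g,120,420,320),'end 96',edge(g,110,290,96,True))
s1=snapshot('side');ps=camera_params('side');cv2.imwrite('pics/side16.png',s1)
for Y in(.003,.083,-.003,-.083):
    print(Y,proj(ps,[[.568+Y*np.cos(t),-.203+Y*np.sin(t),.09]],'side').round(1))
E
```

```text
37.6 [ 0.5716 -0.3147  0.2898] 1.6045 [ 0.2  0.5 -0.4] 0.6
top_b
  lateral mid 140.89499999999998 width 117.9 slope 0.01545 rms 0.37 0.49
ends 68 388 (np.float64(72.54), np.float64(-0.0016), 0.05) (np.float64(390.94), np.float64(0.0128), 0.17)
top_a
  lateral mid 141.79500000000002 width 118.1 slope 0.01105 rms 0.57 0.42
ends 412 732 (np.float64(412.75), np.float64(-0.0101), 0.2) (np.float64(735.44), np.float64(0.0025), 0.12)
plate (80,320) (np.float64(80.11), np.float64(0.0028), 0.47) (np.float64(322.5), np.float64(-0.0084), 0.47) end 96 (np.float64(100.55), np.float64(-0.0014), 0.15)
0.003 [[282.5 230.3]]
0.083 [[267.5 209.7]]
-0.003 [[283.6 231.9]]
-0.083 [[299.9 254.3]]
```

```bash
python3 - <<'E'
from h import *
a=cv2.imread('pics/scene0.png',0);b=snapshot('scene');cv2.imwrite('pics/scene16.png',b);b=cv2.cvtColor(b,6)
for n,(u,v) in dict(thin=(328,211),thin_half=(364,227),weight=(347,217),jar=(352,242),pot=(196,219),bottle=(244,238),tally=(289,187),box=(170,154),purple=(260,210)).items():
    T=a[v-9:v+10,u-11:u+12];S=b[v-15:v+16,u-17:u+18]
    r=cv2.matchTemplate(S,T,cv2.TM_CCOEFF_NORMED);_,m,_,l=cv2.minMaxLoc(r);print(n,round(m,3),l[0]-6,l[1]-6)
E
```

```text
thin 0.933 0 0
thin_half 0.999 0 0
weight 0.998 0 0
jar 0.999 0 0
pot 0.977 0 0
bottle 0.996 0 0
tally 0.941 0 0
box 0.999 0 0
purple 0.987 0 0
```

Bystanders unmoved; arm is clear. Handing in.

```bash
python3 -c "
from plant import *
print(hand_in())"
```

```text
the job is handed in; nothing more can be done
None
```

The wall is finished and handed in, at about 38 s of the 72 s. I laid the middle full brick first, then the half brick, then the two full bricks on top, first the one over the fixed half, then the other.

**Joints:** the last wrist-camera checks gave about 2.9 mm and 3.3 mm in the second course. The top joint measured about 5.5 mm against the nominal 6 mm.

**Faces and ends:** faces lined up within about 0.3 mm. Ends were within about 0.5 mm of nominal, once I allowed for a small scale error in the camera.

**Squareness:** the top bricks may be turned slightly. Their long edges suggested 0.01 to 0.015 rad, but for the second top brick (`top_b`) the end edges pointed the other way. The line through the two brick centres was straight to about 0.003 rad. I judged this square and did not adjust it.

**Contact:** the first brick touched down about 2 mm off to one side, so I lifted it and set it down again after correcting. The highest wrist force in any reading was about 15 N.

**Everything else:** comparing scene pictures before and after, the two thin blocks and the other bystanders I checked had not moved. I did not compare the green, turquoise and brown look-alikes. The arm was clear of everything at hand-in.

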